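# Park the red-handled file on its sloped rest

### The job

Pick up the red-handled file and lay it across the two forks of the wooden file rest: the red handle in the taller fork, the steel blade in the lower one. Leave it lying there by itself, and leave the jars, the bottle and the spool where they are.

Things in the scene. Friction and masses are not known exactly. Their poses are not given: they have to be found in the camera images.
- file_grip (a point): Red-handled hand file, 160 mm long, lying flat; this point is its grip, on the front of the handle, 7 mm above the underside, near its centre of mass. Axes: y from blade tip to handle butt, z up. Handle 66 mm long (from 12 mm ahead of this point, toward the tip, to 54 mm behind it), 16 wide, 13 thick. Blade 88 mm long, 10 wide, 4 thick, its underside 3 mm higher than the handle's. 40 to 85 g.
- file_butt (a point): Butt end of the red handle, 54 mm from file_grip along the file's y axis.
- file_tip (a point): Tip of the file's steel blade, 106 mm from file_grip against the file's y axis.
- file_rest: Fixed rest: dark wooden base 70 x 150 x 10 mm, two stems with open black forks 98 mm apart, nothing between them above the base. Origin: centre of the base's underside, on the bench; y along the base from the lower to the taller fork, z up. With the file parked well file_grip is at x 0, y +9, z +74 mm in this frame and the file's y axis rises 15 degrees toward the rest's +y.
- upper_fork (a point): Middle of the saddle floor of the taller fork, 77 mm above the bench, 49 mm from the rest's centre. Each fork is 8 mm thick along the file, with a floor 12 mm wide that slopes 15 degrees along the file, and two arms that spread outward and up, 40 mm apart inside at their tips, 20 mm above the floor.
- lower_fork (a point): Middle of the saddle floor of the lower fork, 54 mm above the bench, 49 mm from the rest's centre on the other side.
- solder_spool_mid (a point): Bystander: grey spool of solder wire standing on its flange, 52 mm across, 28 mm high; loose, to be left alone. This point is on its axis, 20 mm above the bench.
- wood_jar_mid (a point): Bystander: small round glass jar with a wood-coloured lid, 48 mm across, 56 mm high; loose, to be left alone. This point is on its axis, 20 mm above the bench.
- flux_bottle_mid (a point): Bystander: yellow and white plastic bottle with a red pointed cap, 43 mm across, 108 mm high; loose, to be left alone. This point is on its axis, 20 mm above the bench.
- red_file: The same file; origin under its middle, 26 mm from file_grip against the file's y axis and 7 mm lower.
Mind the look-alikes: they are no part of the job. There is more than one size of the file_rest; the job needs the larger.

How it is judged:
By the outcome, as a careful person would: the job done as asked, in the order asked, and still so for the second after the job is handed in, with the robot touching nothing.
It also fails if it takes over 40 s, if anything falls off the work surface, if the arm or the gripper's body presses on something with over 40 N, if the wrist force passes 120 N, or if a joint passes its speed limit or range.

### The arm

A 6-joint arm with a two-finger parallel gripper is mounted at the origin on a cart in front of the work surface, level with it; the furniture and walls round the work are solid. World frame = base frame: x ahead of the robot, y to its left, z up, the work surface at z = 0. Lengths are in mm, angles in rad, forces in N, time in s.
With the tool pointing down it reaches from about 400 to 825 mm from the base axis. Payload 7 kg.
Tool frame: the origin (TCP) lies at the very end of the fingers, on their centre line; the grasp point (between the pads) lies 19 mm behind it (robot.grip_point_offset is the distance from the TCP to the grasp point, in mm); z points along the fingers, y is the direction in which the jaws open and shut (so a half turn about z gives the same grasp; the last joint's range is limited). The gripper opens to 88 mm and grips with 3 to 60 N. Pads are 19 mm wide; open, the fingers measure 130 mm over their backs; the gripper's body (78 mm by 193 mm) begins 47 mm behind the grasp point.
Start: joints at [1.459, 0.359, 0.012, 0, -1.224, -0.288], TCP at [262.739, 621.742, 198.161] pointing down, gripper open.
Joint ranges: [-3.07, 3.07], [-1.43, 2.12], [-1.02, 1.25], [-3.03, 1.67], [-3.05, -0], [-3.03, 3.03]. Speed limits (rad/s): [2.39, 2.39, 3.01, 3.14, 3.14, 3.14].

### API

Orientations are given as a unit quaternion [w, x, y, z].
In Python, from cell import robot gives the robot as it stands. The module is installed in compiled form; this text tells all that it offers.
- The arm moves only by the shell command python3 -m pendant 'ROWS' [FORCE]. ROWS is JSON, a list of rows, each a list of 7 numbers: the shift along the tool's x, y, z in m, then the turn, a rotation vector about the tool's x, y, z in rad, then the gripper's target within -1 to 1 (shut at 1, half-way at 0, fully open at -1). In form: [[dx, dy, dz, wx, wy, wz, claw], ...]. A call has 1 to 20 rows; each row shifts and turns the commanded pose from where the row before left it, along the tool's axes as they then stand; what a row does not reach is not made up. A row lasts 1/10 s, in which the tool goes at most 50 mm and 8.59 degrees, less where a joint would pass 70% of its speed; a pose out of reach is approached as far as the arm can. A call is refused whole if a number of a shift passes 0.05 or a number of a turn 0.15, either way. A call with a gripper value outside its range is refused whole. The fingers move at their own pace and stop on an object; FORCE is the grip in N (left out, the last holds). Time passes only in rows, so rows that do not move let the fingers close. It gives the time, the measured TCP pose, the force and the opening at its end, in the units of the state.
- robot.state(): the state, without advancing time (a new reading comes with each control period).
- robot.capture(name): name is "scene" or "top"; returns the picture (420x560x3 uint8, blue, green, red); there is no depth.
- robot.get_calibration(name): a dict with "camera_matrix" (3x3 intrinsics, pixels), "k1" (the pictures are not rectified: a ray, as slopes to the right and down, at radius r is drawn at 1 + k1 r^2 times it, then the intrinsics apply), "R" (3x3) and "t" (3): a world point X has camera coordinates R X + t. Camera axes: x right, y down, z forward; pixel columns grow to the right and rows downward; lengths in mm; the calibration is good to about 2 mm. A picture is of the moment at which its call begins. get_calibration takes no time and is no camera call.
- robot.job_done(): hands the job in, once; it reports no verdict.
Trained networks look in the newest picture that a camera, given by its name, has taken for a name from the list of things; names that differ only in an ending like _2 or _b are one class to them, and where a whole thing is asked for, a point or a joint stands for the part that bears it (a point fixed in the world has none). Each returns a list of dicts, best first, with "confidence" (0 to 1); they miss things now and then, are a little off and sometimes report something else, mostly with a low value. They report only what shows in the picture. A call takes as long as a camera call. They do not tell look-alikes from the thing itself.
- robot.look_for(camera, thing): "position" ([row, column] in pixels, amid what is visible of it).
- robot.silhouettes(camera, thing): "pixels" (420x560 bool, what is visible of it) and "position" ([row, column] in pixels, amid what is visible of it).
The state is a dict: "time": time; "qpos": joint angles; "qvel": joint speeds; "effort": joint torques, N m; "position": TCP position; "tcp_rot": TCP orientation; "ft_force": force on the tool from outside, world axes, zero at the start; "ft_torque": the same for the moment, N m; "finger_gap": finger opening in mm.
Only numpy, scipy, OpenCV 4.12 (cv2) and the standard library are available. Lean on these libraries where they do the work, as an engineer would, in place of code of your own. Each camera call takes 0.05 s, during which the arm holds its last target.

## Working session

There is one attempt and no reset: what is moved stays moved. The work goes in short steps, Python scripts to look and compute and a shell command to move; the robot and the scene stay as the last step left them, time stands still between calls to the robot, and variables do not carry over. Pictures are saved under pics/ and viewed, and the job is handed in when it is done.

```bash
mkdir -p pics; ls; python3 - <<'E'
from cell import robot
import cv2
s=robot.state();print(s)
print(robot.grip_point_offset)
for n in("scene","top"):
    im=robot.capture(n);cv2.imwrite(f"pics/{n}0.png",im)
    c=robot.get_calibration(n);print(n,c)
    for t in("file_grip","file_butt","file_tip","file_rest","upper_fork","lower_fork","red_file"):
        print(t,[(round(d["confidence"],2),[round(float(v),1) for v in d["position"]]) for d in robot.look_for(n,t)])
E
```

```text
pics
{'time': 0.0, 'qpos': array([ 1.45911860e+00,  3.59395109e-01,  1.10452637e-02, -3.58898602e-04,
       -1.22411727e+00, -2.88101546e-01]), 'qvel': array([ 0.00046155, -0.00088987,  0.00079153,  0.001194  ,  0.00065899,
        0.00018863]), 'effort': array([-2.26786622e-03, -5.82717025e+01,  2.93043870e+01,  6.99736655e+00,
        6.81309117e-03, -1.51407144e-04]), 'position': array([262.53409628, 621.25168672, 197.20993175]), 'tcp_rot': array([ 8.47008937e-04,  9.80076005e-01, -1.98620991e-01, -9.44700980e-05]), 'ft_force': array([ 0.58570565,  0.0540032 , -0.58864377]), 'ft_torque': array([-0.03661195, -0.0713909 ,  0.00981119]), 'finger_gap': 87.88489915957697}
18.8
scene {'camera_matrix': array([[449.44942387,   0.        , 279.40425028],
       [  0.        , 449.44942387, 213.47725406],
       [  0.        ,   0.        ,   1.        ]]), 'k1': -0.008172459243679764, 'R': array([[-0.81262944, -0.58268115, -0.01077327],
       [-0.42477217,  0.60485753, -0.67358441],
       [ 0.39900124, -0.54279834, -0.73903178]]), 't': array([ 340.37410565,  404.78442193, 1135.4946207 ]
[... 174 characters left out ...]
rk [(0.77, [210.6, 305.3]), (0.57, [168.9, 395.1]), (0.54, [248.1, 231.8])]
lower_fork [(0.71, [165.8, 393.4]), (0.67, [209.8, 304.9])]
red_file [(0.65, [246.6, 234.2]), (0.22, [297.2, 140.1])]
top {'camera_matrix': array([[537.93377317,   0.        , 286.88874898],
       [  0.        , 537.93377317, 208.99568374],
       [  0.        ,   0.        ,   1.        ]]), 'k1': 0.0013513675207690809, 'R': array([[-0.36860606, -0.92958431,  0.0016051 ],
       [-0.72784871,  0.28753734, -0.62254199],
       [ 0.57824374, -0.23064102, -0.78258475]]), 't': array([   9.96809857,  520.81672969, 1717.72135888])}
file_grip []
file_butt []
file_tip []
file_rest []
upper_fork []
lower_fork []
red_file []
```

View pics/scene0.png

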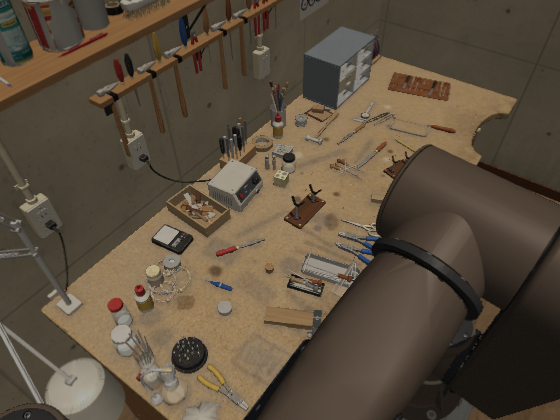

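View pics/top0.png

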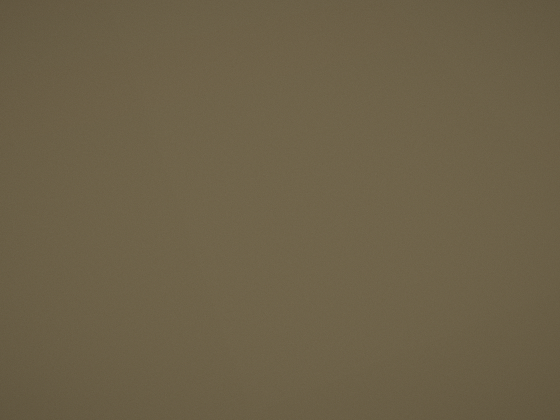

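```bash
cat > h.py <<'E'
from cell import robot
import numpy as np, cv2
def cal(n):
    c=robot.get_calibration(n);return c["camera_matrix"],c["k1"],np.array(c["R"]),np.array(c["t"])
def proj(n,X):
    K,k,R,t=cal(n);p=np.atleast_2d(X)@R.T+t;u=p[:,:2]/p[:,2:];r2=(u**2).sum(1,keepdims=True);u=u*(1+k*r2)
    return u*[K[0,0],K[1,1]]+[K[0,2],K[1,2]]   # col,row
def unproj(n,col,row,z):
    K,k,R,t=cal(n);d=np.array([(col-K[0,2])/K[0,0],(row-K[1,2])/K[1,1]]);u=d.copy()
    for _ in range(20):u=d/(1+k*(u@u))
    C=-R.T@t;r=R.T@np.array([u[0],u[1],1]);return C+r*(z-C[2])/r[2]
E
python3 - <<'E'
from h import *
for n in("scene","top"):
    K,k,R,t=cal(n);print(n,-R.T@t, unproj(n,280,210,0))
for n,(c,r) in dict(rest=(304,214),rest2=(396,170),tip=(265,240),butt=(217,252),jointT=(240,246),file=(234,247)).items():
    print(n,unproj("scene",c,r,0).round())
im=cv2.imread("pics/scene0.png")
cv2.imwrite("pics/crop0.png",cv2.resize(im[110:290,190:430],None,fx=3.3,fy=3.3,interpolation=cv2.INTER_CUBIC))
E
```

```text
scene [  -4.52457996  569.83726488 1115.49003286] [ 605.34873969 -263.54892589    0.        ]
top [-610.51154042  255.68894413 1668.47682589] [ 627.60397415 -208.81308643    0.        ]
rest [ 529. -295.    0.]
rest2 [ 373. -671.    0.]
tip [ 569. -130.    0.]
butt [662.  -5.   0.]
jointT [619. -65.   0.]
file [632. -51.   0.]
```

View pics/crop0.png

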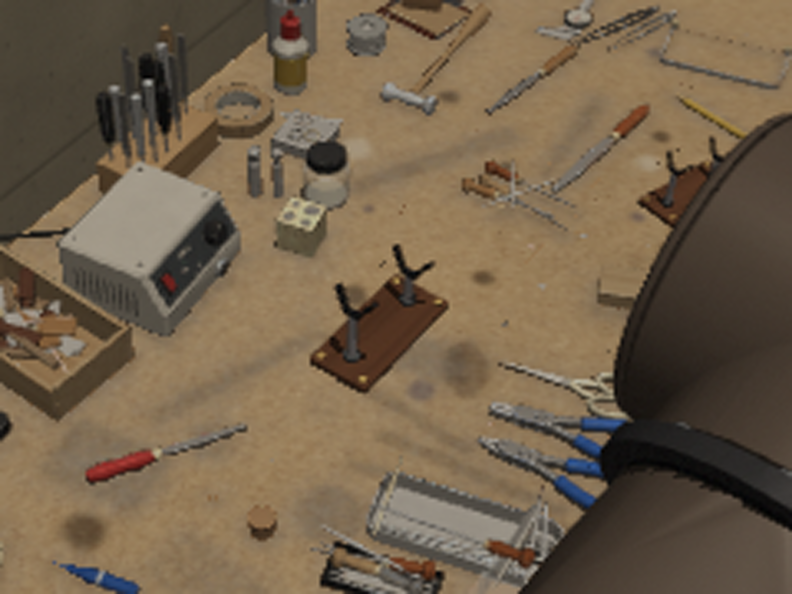

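```bash
python3 - <<'E'
from h import *
im=cv2.imread("pics/scene0.png")
cv2.imwrite("pics/restcrop.png",cv2.resize(im[175:235,275:335],None,fx=9,fy=9,interpolation=cv2.INTER_CUBIC))
cv2.imwrite("pics/filecrop.png",cv2.resize(im[232:262,210:270],None,fx=12,fy=12,interpolation=cv2.INTER_CUBIC))
# second rest
cv2.imwrite("pics/rest2crop.png",cv2.resize(im[140:185,375:425],None,fx=10,fy=10,interpolation=cv2.INTER_CUBIC))
E
```

```text
(no output)
```

View pics/restcrop.png

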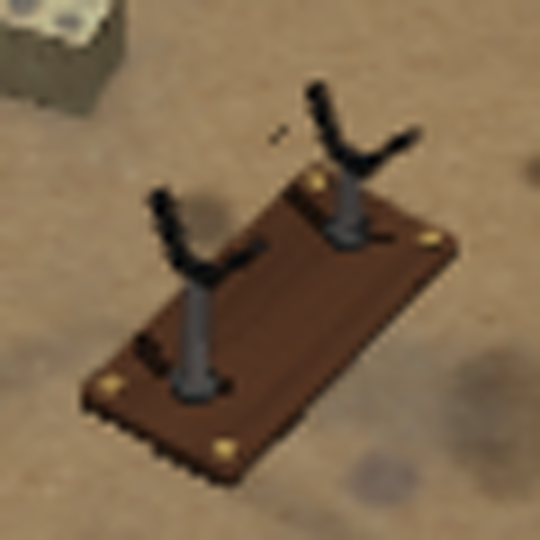

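View pics/filecrop.png

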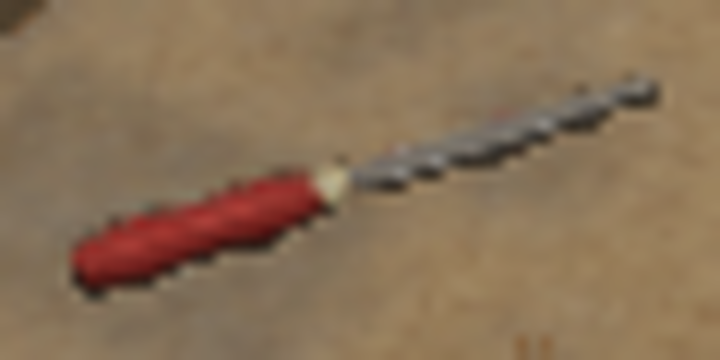

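View pics/rest2crop.png

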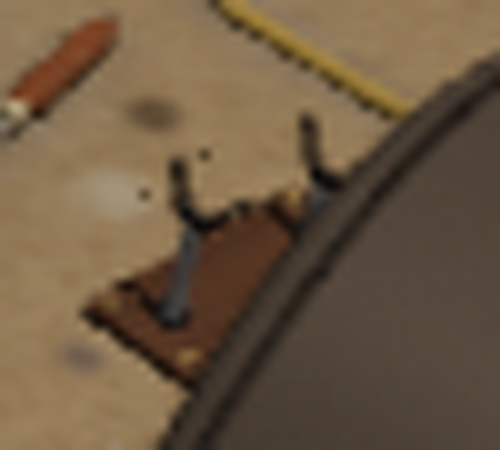

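```bash
python3 - <<'E'
from h import *
def m(x,y,s,c0,r0,z): return unproj("scene",(x+.5)/s-.5+c0,(y+.5)/s-.5+r0,z)
L,B,Rr,T=[m(x,y,9,275,175,10) for x,y in((85,385),(235,468),(458,240),(318,163))]
print(L,B,Rr,T)
n=np.linalg.norm
print("wid",n(L-B),n(T-Rr),"len",n(L-T),n(B-Rr))
c=(L+B+Rr+T)/4;print(c)
near=m(205,275,9,275,175,77);far=m(360,170,9,275,175,54);print("near77",near,"far54",far,n((near-far)[:2]))
nb=m(195,385,9,275,175,10);fb=m(347,237,9,275,175,10);print("stems",nb,fb,n(nb-fb))
L2,B2=m(90,310,10,375,140,10),m(190,380,10,375,140,10);print("rest2 wid",n(L2-B2),L2,B2)
s1=m(170,318,10,375,140,10);print(s1, "rest2 saddle", m(203,222,10,375,140,60))
# file
butt=m(80,262,12,210,232,7);tip=m(650,92,12,210,232,5);print("file",butt,tip,n(butt-tip))
d=(butt-tip)/n(butt-tip);print(d,np.degrees(np.arctan2(d[1],d[0])),butt-54*d,tip+106*d)
print("collar", m(345,183,12,210,232,7))
E
```

```text
[ 569.86805823 -236.83607064   10.        ] [ 502.53101271 -235.11660982   10.        ] [ 496.83371891 -378.22829268   10.        ] [ 562.67259296 -382.37816324   10.        ]
wid 67.35899527539691 65.96952903826171 len 145.71985259479416 143.2250429565711
[ 532.9763457 -308.1397841   10.       ]
near77 [ 530.47703175 -254.90202299   77.        ] far54 [ 525.39936713 -350.31697702   54.        ] 95.54996667000852
stems [ 536.85959439 -260.02491749   10.        ] [ 532.06773385 -355.43813557   10.        ] 95.53347116681381
rest2 wid 47.927613590270624 [ 405.55881167 -631.19534085   10.        ] [ 359.43348458 -618.17572697   10.        ]
[ 379.89248356 -643.91286908   10.        ] rest2 saddle [ 375.34135845 -641.37003991   60.        ]
file [656.64677304   3.79891689   7.        ] [ 571.36980476 -127.15804732    5.        ] 156.28783636519407
[0.54564047 0.83792167 0.0127969 ] 56.92850307663117 [627.18218773 -41.44885307   6.30896734] [629.20769444 -38.33835073   6.35647153]
collar [617.0541694 -55.6792098   7.       ]
```

```bash
python3 -m pendant '[[0.037,0.029,0,0,0,0,-1],[0.037,0.029,0,0,0,0,-1],[0.037,0.029,0,0,0,0,-1],[0.037,0.029,0,0,0,0,-1],[0.037,0.029,0,0,0,0,-1],[0.037,0.029,0,0,0,0,-1],[0.037,0.029,0,0,0,0,-1],[0.037,0.029,0,0,0,0,-1],[0.037,0.029,0,0,0,0,-1],[0.037,0.029,0,0,0,0,-1],[0.037,0.029,0,0,0,0,-1],[0.037,0.029,0,0,0,0,-1],[0.037,0.029,0,0,0,0,-1],[0.037,0.029,0,0,0,0,-1],[0.037,0.029,0,0,0,0,-1],[0.037,0.029,0,0,0,0,-1]]' 40
python3 - <<'E'
from h import *
for n in("scene","top"):
    cv2.imwrite(f"pics/{n}1.png",robot.capture(n))
E
```

```text
time: 2.4
position: [628.3, -37.9, 198.4]
tcp_rot: [-0.0, 0.98, -0.199, 0.0]
ft_force: [1.4, 0.8, 1.2]
finger_gap: 87.7
```

```bash
python3 - <<'E'
from h import *
a=cv2.imread("pics/scene1.png");b=cv2.imread("pics/top1.png")
cv2.imwrite("pics/both1.png",cv2.resize(np.hstack([a,b]),(800,300)))
E
```

```text
(no output)
```

View pics/both1.png

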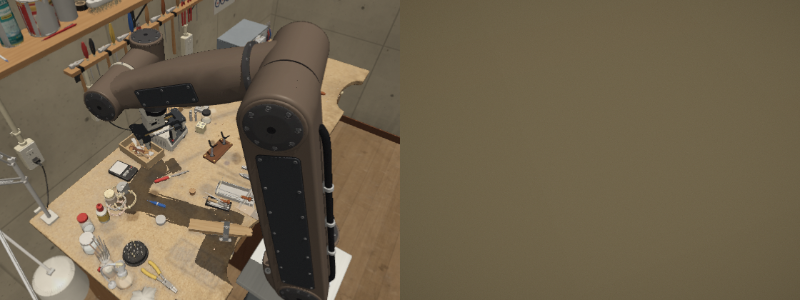

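```bash
python3 - <<'E'
from h import *
im=robot.capture("scene").copy()
for t in("red_file","file_rest"):
    for i,d in enumerate(robot.silhouettes("scene",t)):
        m=np.array(d["pixels"]);print(t,round(d["confidence"],2),m.sum(),np.round(d["position"],1))
        np.save(f"{t}_{i}.npy",m)
        c=cv2.findContours(m.astype(np.uint8),0,1)[0];cv2.drawContours(im,c,-1,(0,255,0),1)
raw=cv2.resize(im[170:270,200:350],None,fx=5.3,fy=5.3,interpolation=cv2.INTER_NEAREST)
cv2.imwrite("pics/sil1.png",raw)
E
```

```text
red_file 0.57 199 [247.6 233. ]
file_rest 0.88 828 [209.7 307.4]
file_rest 0.17 151 [245.8 229.6]
```

View pics/sil1.png

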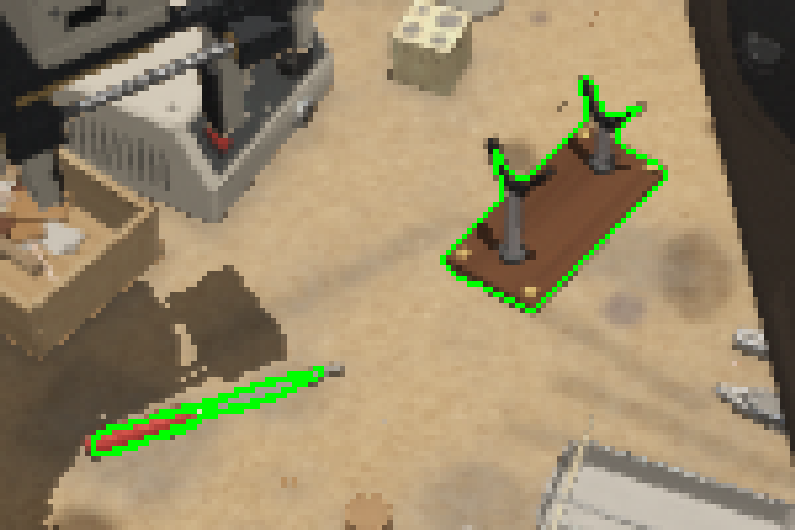

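```bash
python3 - <<'E'
from h import *
from scipy.optimize import least_squares
P={ (-35,75,10):None}
# rest frame: y toward taller(near); x = y rot -90deg => world +x when yaw 90
obs=[((35,75,10),(85,383)),((-35,75,10),(235,470)),((-35,-75,10),(460,240)),((35,-75,10),(318,162)),
((0,49,77),(205,275)),((0,-49,54),(360,168)),
((20.5,49,97),(160,192)),((-20.5,49,97),(264,244)),((20.5,-49,74),(316,87)),((-20.5,-49,74),(417,132)),
((0,49,10),(195,387)),((0,-49,10),(347,238))]
M=np.array([o[0] for o in obs],float);uv=np.array([o[1] for o in obs],float);uv=(uv+.5)/9-.5+[275,175]
def w(p,M):
    c,s=np.cos(p[2]),np.sin(p[2]);y=np.array([c,s]);x=np.array([s,-c])
    return np.c_[p[0]+M[:,0]*x[0]+M[:,1]*y[0],p[1]+M[:,0]*x[1]+M[:,1]*y[1],M[:,2]]
f=lambda p:(proj("scene",w(p,M))-uv).ravel()
r=least_squares(f,[532,-307,1.53],loss="soft_l1",x_scale=[1,1,.01])
print(r.x,np.degrees(r.x[2]));print(f(r.x).reshape(-1,2).round(2))
print("grip target",w(r.x,np.array([[0,9,74.]])))
# file fit
M2=np.array([[0,54,6.5],[0,-106,5],[0,-16,7]]);uv2=(np.array([(78,262),(655,91),(340,184)])+.5)/12-.5+[210,232]
g=lambda p:(proj("scene",w(p,M2))-uv2).ravel()
r2=least_squares(g,[628,-40,1.0],x_scale=[1,1,.01]);print(r2.x,np.degrees(r2.x[2]),g(r2.x).round(2))
im=cv2.imread("pics/scene0.png");s=6
im=cv2.resize(im[170:265,205:335],None,fx=s,fy=s,interpolation=cv2.INTER_CUBIC)
for q,MM in((r.x,M),(r2.x,M2)):
    for p in proj("scene",w(q,MM)): cv2.circle(im,tuple(int(v) for v in ((p-[205,170]+.5)*s)),3,(0,255,0),1)
cv2.imwrite("pics/fit.png",im)
E
```

```text
[ 532.35298531 -309.01060128    1.53206919] 87.78109840297006
[[-0.34  0.44]
 [ 0.16  0.54]
 [ 1.04 -0.47]
 [ 0.04 -0.58]
 [-0.08 -1.45]
 [-0.04 -1.72]
 [-0.16  0.59]
 [-1.24  0.46]
 [ 0.07  0.38]
 [-0.96  0.62]
 [ 0.66  0.11]
 [ 0.8  -0.35]]
grip target [[ 532.70144244 -300.0173495    74.        ]]
[627.68244565 -40.76859466   0.99118373] 56.790644180858315 [-0.09  0.14  0.46 -0.13 -0.35 -0.04]
```

View pics/fit.png

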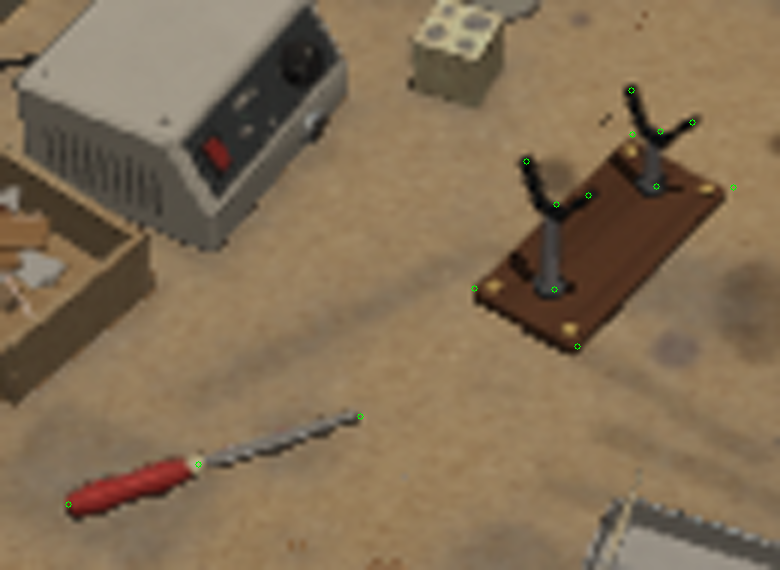

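```bash
python3 -m pendant '[[0,0,0.008,0,0,0.15,-1],[0,0,0.008,0,0,0.15,-1],[0,0,0.008,0,0,0.15,-1],[0,0,0.008,0,0,0.15,-1],[0,0,0.008,0,0,0.15,-1],[0,0,0.008,0,0,0.15,-1],[0,0,0.008,0,0,0.15,-1],[0,0,0.008,0,0,0.15,-1],[0,0,0.008,0,0,0.15,-1],[0,0,0.008,0,0,0.15,-1],[0,0,0.008,0,0,0.15,-1],[0,0,0.01,0,0,0.099,-1],[0,0,0,0,0,0,-1]]' 40
cat >> h.py <<'E'
from scipy.spatial.transform import Rotation as Ro
def delta(pos,Rw=None):
    s=robot.state();q=s["tcp_rot"];R=Ro.from_quat([q[1],q[2],q[3],q[0]])
    print("t",round(s["time"],2),"pos",s["position"].round(1),"shift tool mm",R.inv().apply(np.array(pos)-s["position"]).round(1))
    M=R.as_matrix();print("x",M[:,0].round(3),"y",M[:,1].round(3),"z",M[:,2].round(3),"F",s["ft_force"].round(1),"gap",round(s["finger_gap"],1),"q",s["qpos"].round(2))
    if Rw is not None: print("turn",(R.inv()*Ro.from_matrix(Rw)).as_rotvec().round(4))
def frame(yaw_file,tilt=0):
    # file y axis with yaw (deg) rising tilt; tool x=-file y
    a,t=np.radians(yaw_file),np.radians(tilt)
    f=np.array([np.cos(a)*np.cos(t),np.sin(a)*np.cos(t),np.sin(t)]);y=np.array([-np.sin(a),np.cos(a),0])
    return np.c_[-f,y,np.cross(-f,y)]
E
python3 -c "
from h import *
delta([627.7,-40.8,2],frame(56.8))
cv2.imwrite('pics/s2.png',cv2.resize(robot.capture('scene')[150:300,120:330],None,fx=3.8,fy=3.8,interpolation=2))"
```

```text
time: 3.95
position: [626.2, -34.6, 99.3]
tcp_rot: [-0.001, -0.476, 0.879, 0.0]
ft_force: [0.2, -0.1, 0.0]
finger_gap: 87.7
t 3.95 pos [626.2 -34.6  99.3] shift tool mm [ 4.3 -4.8 97.3]
x [-0.546 -0.838  0.001] y [-0.838  0.546  0.001] z [-0.002  0.    -1.   ] F [ 0.2 -0.1  0. ] gap 87.7 q [ 0.26  0.36 -0.23 -0.   -0.99 -0.83]
turn [ 0.0015 -0.0009  0.0019]
```

View pics/s2.png

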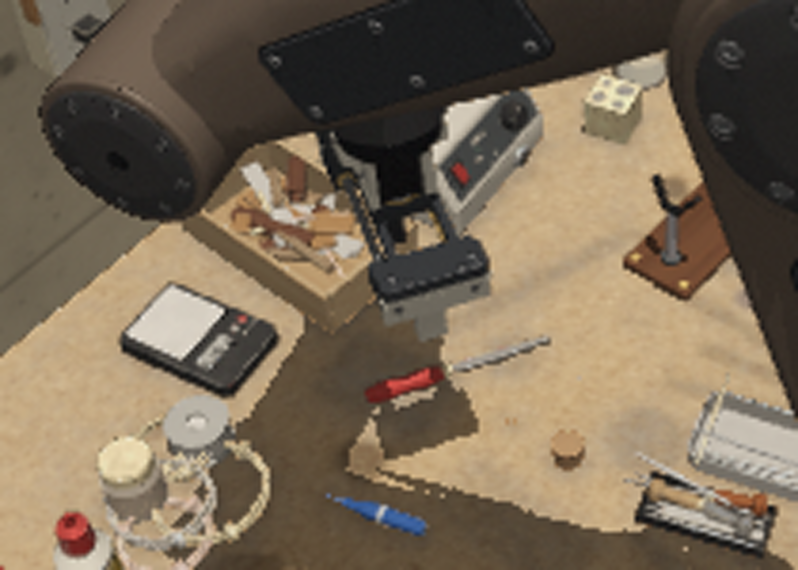

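```bash
python3 - <<'E'
from h import *
for c,r,z in((200,235,0),(228,221,0),(228,211,30),(200,226,30),(168,205,30)):print(c,r,z,unproj("scene",c,r,z).round())
E
```

```text
200 235 0 [753. -26.   0.]
228 221 0 [ 717. -124.    0.]
228 211 30 [ 726. -139.   30.]
200 226 30 [758. -38.  30.]
168 205 30 [908. -45.  30.]
```

```bash
python3 -m pendant '[[0.0043,-0.0048,0.03,0.0015,-0.001,0.002,-1],[0,0,0.03,0,0,0,-1],[0,0,0.02,0,0,0,-1],[0,0,0.008,0,0,0,-1],[0,0,0,0,0,0,-1],[0,0,0,0,0,0,-1]]' 40
python3 -c "
from h import *
delta([627.7,-40.8,2],frame(56.8))"
```

```text
time: 4.6
position: [630.1, -41.9, 13.5]
tcp_rot: [0.002, -0.476, 0.879, -0.001]
ft_force: [0.5, -0.3, 0.3]
finger_gap: 87.5
t 4.6 pos [630.1 -41.9  13.5] shift tool mm [ 0.4  2.7 11.5]
x [-0.547 -0.837 -0.002] y [-0.837  0.547 -0.003] z [ 0.003  0.    -1.   ] F [ 0.5 -0.3  0.3] gap 87.5 q [ 0.24  0.45 -0.31  0.   -0.81 -0.82]
turn [-0.0028  0.0019  0.0013]
```

```bash
python3 -m pendant '[[0,0.002,0.006,0,0,0,-1],[0,0,0.003,0,0,0,-1],[0,0,0.001,0,0,0,-1],[0,0,0,0,0,0,-1]]' 40
python3 -c "
from h import *
delta([627.7,-40.8,2],frame(56.8))
cv2.imwrite('pics/s3.png',cv2.resize(robot.capture('scene')[200:280,180:300],None,fx=6,fy=6,interpolation=2))"
```

```text
time: 5.0
position: [627.6, -41.2, 2.2]
tcp_rot: [0.001, -0.475, 0.88, -0.0]
ft_force: [-0.0, -0.4, -0.3]
finger_gap: 87.7
t 5.0 pos [627.6 -41.2   2.2] shift tool mm [-0.4  0.1  0.2]
x [-0.548 -0.837 -0.001] y [-0.837  0.548 -0.002] z [ 0.002 -0.    -1.   ] F [-0.  -0.4 -0.3] gap 87.7 q [ 0.24  0.47 -0.32  0.   -0.78 -0.82]
turn [-0.0015  0.001  -0.0004]
```

View pics/s3.png

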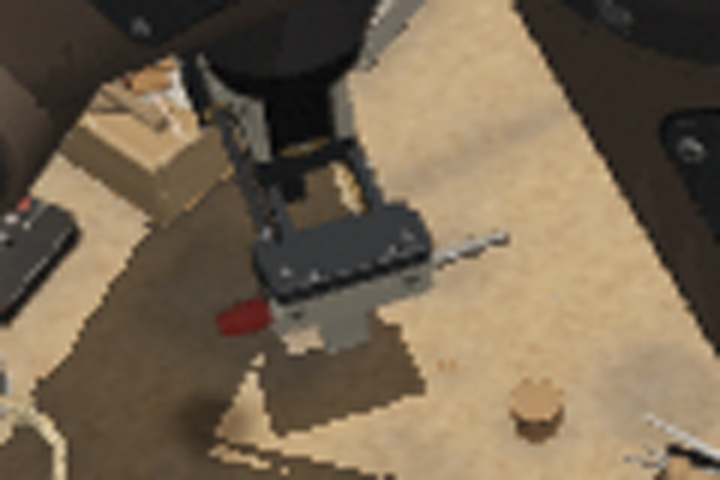

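Fingers straddle the handle. Close.

```bash
python3 -m pendant '[[0,0,0,0,0,0,1],[0,0,0,0,0,0,1],[0,0,0,0,0,0,1],[0,0,0,0,0,0,1],[0,0,0,0,0,0,1],[0,0,0,0,0,0,1],[0,0,0,0,0,0,1],[0,0,0,0,0,0,1],[0,0,0,0,0,0,1],[0,0,0,0,0,0,1]]' 40
python3 -m pendant '[[0,0,-0.01,0,0,0,1],[0,0,-0.03,0,0,0,1],[0,0,-0.05,0,0,0,1],[0,0,-0.05,0,0,0,1],[0,0,0,0,0,0,1],[0,0,0,0,0,0,1]]' 40
python3 -c "
from h import *
delta([534,-300,150],frame(87.8,15))
cv2.imwrite('pics/s4.png',cv2.resize(robot.capture('scene')[150:290,170:350],None,fx=4,fy=4,interpolation=2))"
```

```text
time: 6.05
position: [627.6, -41.2, 2.2]
tcp_rot: [0.001, -0.475, 0.88, -0.0]
ft_force: [0.4, 0.3, 0.5]
finger_gap: 13.2
time: 6.65
position: [628.3, -40.9, 144.9]
tcp_rot: [0.003, -0.475, 0.88, -0.001]
ft_force: [-1.1, 0.5, -1.0]
finger_gap: 0.6
t 6.65 pos [628.3 -40.9 144.9] shift tool mm [268.3 -63.1  -5.9]
x [-0.548 -0.836 -0.004] y [-0.836  0.548 -0.005] z [ 0.006  0.001 -1.   ] F [-1.1  0.5 -1. ] gap 0.6 q [ 0.24  0.32 -0.17  0.   -1.07 -0.82]
turn [-0.0764 -0.2524 -0.5377]
```

View pics/s4.png

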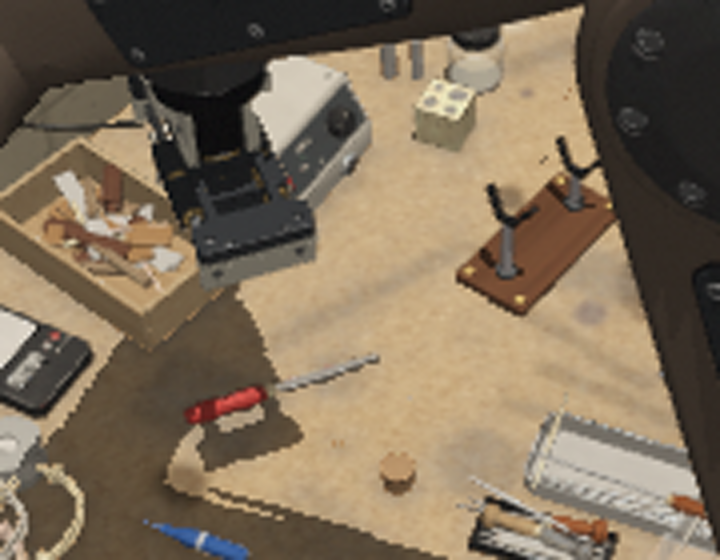

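```bash
python3 - <<'E'
from h import *
im=robot.capture("scene")
cv2.imwrite("pics/filecrop2.png",cv2.resize(im[232:262,210:270],None,fx=12,fy=12,interpolation=cv2.INTER_CUBIC))
E
```

```text
(no output)
```

View pics/filecrop2.png

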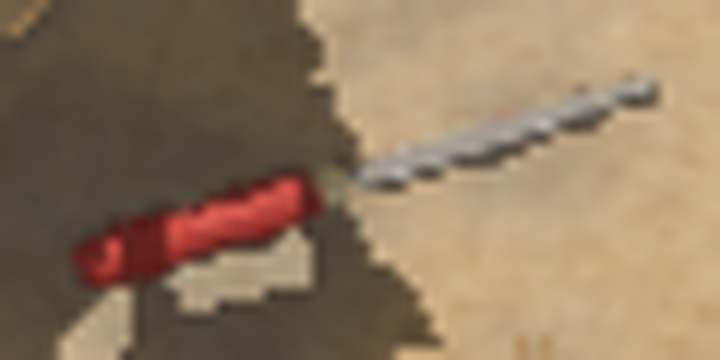

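```bash
python3 - <<'E'
from h import *
y=np.array([-.838,.547,0]);x=np.array([-.548,-.837,0])
im=cv2.imread("pics/s3.png")
for s in(44,52,65):
  for xx in(-9.5,9.5):
    for z in (2,12,21):
      p=proj("scene",np.array([627.6,-41.2,z])+y*s+x*xx)[0];q=(p-[180,200]+.5)*6
      cv2.circle(im,(int(q[0]),int(q[1])),3,{2:(0,255,0),12:(0,255,255),21:(0,0,255)}[z],-1)
cv2.imwrite("pics/s3b.png",im)
E
```

```text
(no output)
```

View pics/s3b.png

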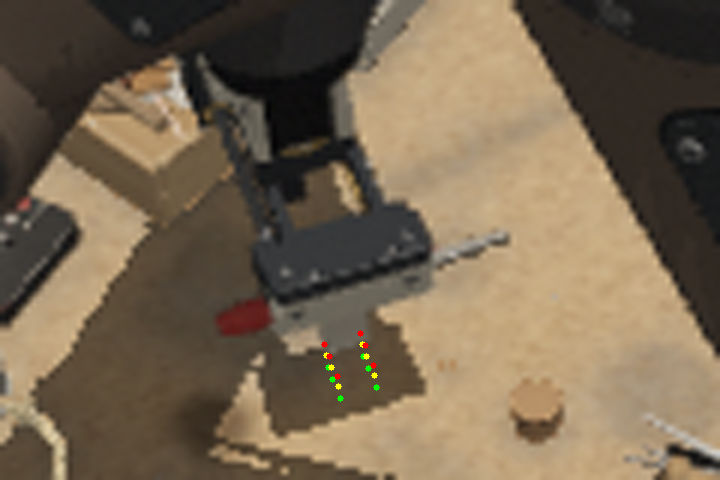

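```bash
python3 - <<'E'
from h import *
robot_im=robot.capture("scene")
s=robot.state();print(s["position"],s["finger_gap"])
q=s["tcp_rot"];R=Ro.from_quat([q[1],q[2],q[3],q[0]]).as_matrix()
im=cv2.resize(robot_im[180:260,180:300],None,fx=6,fy=6,interpolation=2)
for dz,c in((0,(0,255,0)),(-19,(0,255,255)),(-40,(0,0,255))):
  for xx in(-9.5,9.5):
    p=proj("scene",s["position"]+R@[xx,0,dz])[0];q=(p-[180,180]+.5)*6
    cv2.circle(im,(int(q[0]),int(q[1])),3,c,-1)
cv2.imwrite("pics/s4b.png",im)
E
```

```text
[626.46644254 -41.33038692 141.32493507] 0.3457271305636087
```

View pics/s4b.png

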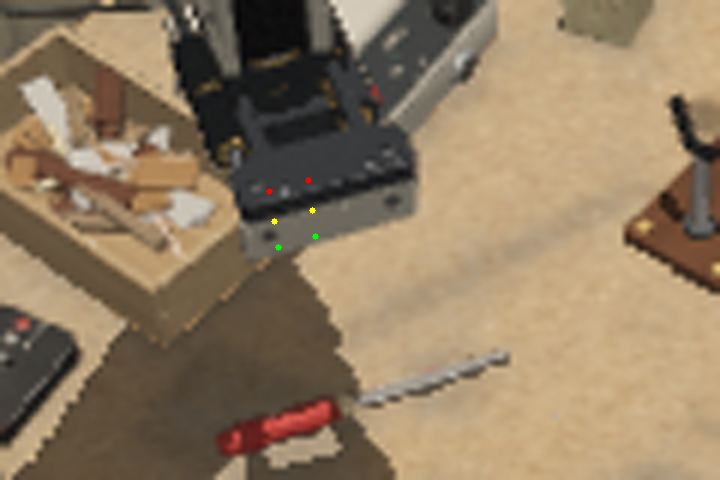

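```bash
python3 -m pendant '[[0,0,0.03,0,0,0,0.4],[0,0,0.03,0,0,0,0.4],[0,0,0.03,0,0,0,0.4],[0,0,0.02,0,0,0,0.4],[0,0,0,0,0,0,0.4],[0,0,0,0,0,0,0.4]]' 60
python3 -c "
from h import *
delta([627.7,-40.8,1],frame(56.8))
cv2.imwrite('pics/s5.png',cv2.resize(robot.capture('scene')[200:280,180:300],None,fx=6,fy=6,interpolation=2))"
```

```text
time: 7.4
position: [627.1, -41.5, 31.5]
tcp_rot: [-0.0, -0.475, 0.88, -0.0]
ft_force: [0.8, 0.1, 0.8]
finger_gap: 26.3
t 7.4 pos [627.1 -41.5  31.5] shift tool mm [-0.9 -0.1 30.5]
x [-0.548 -0.837  0.001] y [-0.837  0.548 -0.   ] z [-0.    -0.001 -1.   ] F [0.8 0.1 0.8] gap 26.3 q [ 0.24  0.43 -0.29  0.   -0.85 -0.83]
turn [-0.0002 -0.0008 -0.0003]
```

View pics/s5.png

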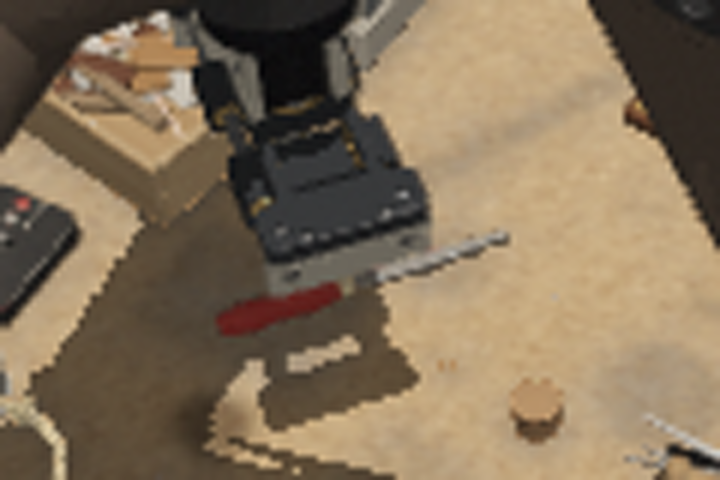

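```bash
python3 - <<'E'
from h import *
y=np.array([-.838,.547,0]);x=np.array([-.548,-.837,0])
for f,z0,s2 in(("s3",2.2,(44,52,65)),("s5",31.5,(13,21,34))):
  im=cv2.imread(f"pics/{f}.png")
  for s,xx,z,c in [(97,a,66,(0,0,255)) for a in(-39,39)]+[(s,a,0,(0,255,0)) for s in s2 for a in(-9.5,9.5)]:
      p=proj("scene",np.array([627.4,-41.2,z0+z])+y*s+x*xx)[0];q=(p-[180,200]+.5)*6
      cv2.circle(im,(int(q[0]),int(q[1])),3,c,-1)
  cv2.imwrite(f"pics/{f}c.png",im)
  a=im if f=="s3" else np.hstack([a[120:450,150:550],im[120:450,150:550]])
cv2.imwrite("pics/cmp.png",a)
E
```

```text
(no output)
```

View pics/cmp.png

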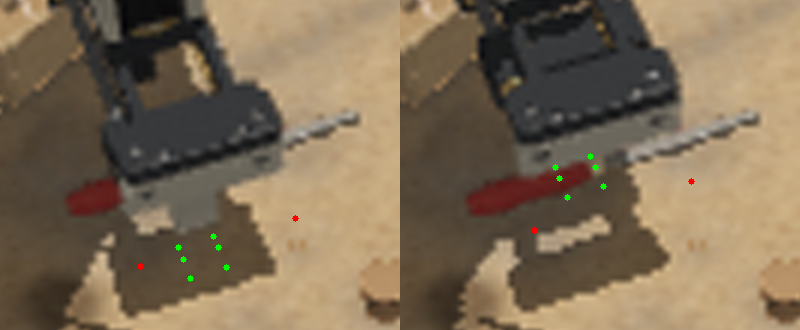

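```bash
python3 -m pendant '[[0,0,0.015,0,0,0,0],[0,0,0.01,0,0,0,0],[0,0,0.003,0,0,0,0],[0,0,0,0,0,0,0],[0,0,0,0,0,0,0]]' 60
python3 -c "
from h import *
delta([627.7,-40.8,1],frame(56.8))
cv2.imwrite('pics/s6.png',cv2.resize(robot.capture('scene')[210:270,190:270],None,fx=9,fy=9,interpolation=2))"
```

```text
time: 7.95
position: [628.0, -41.2, 4.8]
tcp_rot: [0.001, -0.475, 0.88, -0.001]
ft_force: [0.9, 1.4, 0.2]
finger_gap: 44.0
t 7.95 pos [628.  -41.2   4.8] shift tool mm [-0.2  0.5  3.8]
x [-0.548 -0.837 -0.001] y [-0.837  0.548 -0.002] z [ 0.003  0.    -1.   ] F [0.9 1.4 0.2] gap 44.0 q [ 0.24  0.46 -0.32  0.   -0.79 -0.82]
turn [-0.0021  0.0014 -0.0003]
```

View pics/s6.png

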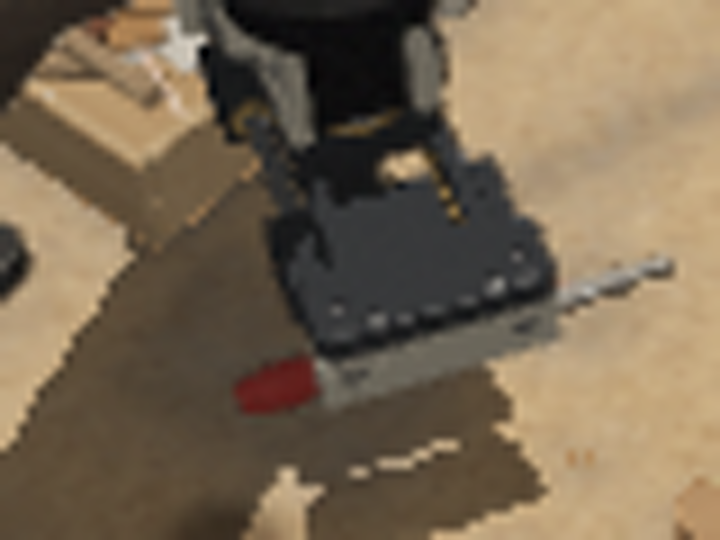

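```bash
for i in 1; do python3 -m pendant '[[0,0,0.003,0,0,0,0],[0,0,0.001,0,0,0,0],[0,0,0,0,0,0,0]]' 60; done; python3 -m pendant '[[0,0,0.002,0,0,0,0],[0,0,0,0,0,0,0]]'; python3 -m pendant '[[0,0,0.002,0,0,0,0],[0,0,0,0,0,0,0]]'
```

```text
time: 8.3
position: [627.4, -41.3, 0.0]
tcp_rot: [0.001, -0.475, 0.88, -0.0]
ft_force: [0.6, 0.4, 0.0]
finger_gap: 44.0
time: 8.5
position: [627.4, -41.2, -2.1]
tcp_rot: [0.001, -0.475, 0.88, -0.0]
ft_force: [-0.1, -0.2, -0.0]
finger_gap: 43.7
time: 8.7
position: [627.4, -41.3, -4.2]
tcp_rot: [0.001, -0.475, 0.88, -0.0]
ft_force: [1.1, 0.1, -0.1]
finger_gap: 43.5
```

```bash
for i in 1; do python3 -m pendant '[[0,0,0.002,0,0,0,0],[0,0,0,0,0,0,0]]'; done; python3 -m pendant '[[0,0,0.002,0,0,0,0],[0,0,0,0,0,0,0]]'; python3 -m pendant '[[0,0,0.001,0,0,0,0],[0,0,0,0,0,0,0]]'
```

```text
time: 8.9
position: [627.4, -41.2, -6.1]
tcp_rot: [0.001, -0.475, 0.88, -0.0]
ft_force: [0.9, -0.1, -0.1]
finger_gap: 43.9
time: 9.1
position: [627.4, -41.2, -8.1]
tcp_rot: [0.001, -0.475, 0.88, -0.0]
ft_force: [-0.7, -0.7, -1.3]
finger_gap: 43.7
time: 9.3
position: [627.5, -41.2, -8.9]
tcp_rot: [0.001, -0.475, 0.88, -0.0]
ft_force: [0.5, 0.4, 0.5]
finger_gap: 43.9
```

```bash
python3 -m pendant '[[0,0,0,0,0,0,0.2],[0,0,0,0,0,0,0.2]]' 10; python3 -m pendant '[[0,0,0,0,0,0,0.4],[0,0,0,0,0,0,0.4]]' 10;  python3 -m pendant '[[0,0,0,0,0,0,0.55],[0,0,0,0,0,0,0.55],[0,0,0,0,0,0,0.55]]' 10
```

```text
time: 9.5
position: [627.6, -41.2, -8.8]
tcp_rot: [0.001, -0.475, 0.88, -0.0]
ft_force: [-1.1, -0.1, -0.3]
finger_gap: 36.3
time: 9.7
position: [627.6, -41.2, -8.8]
tcp_rot: [0.001, -0.475, 0.88, -0.0]
ft_force: [0.1, 0.6, 0.4]
finger_gap: 27.4
time: 10.0
position: [627.6, -41.2, -8.8]
tcp_rot: [0.001, -0.475, 0.88, -0.0]
ft_force: [-1.1, -0.2, 0.9]
finger_gap: 19.5
```

```bash
python3 -m pendant '[[0,0,0,0,0,0,-0.2],[0,0,0,0,0,0,-0.2],[0,0,0,0,0,0,-0.2],[0,0,0.002,0,0,0,-0.2],[0,0,0,0,0,0,-0.2]]' 10; python3 -m pendant '[[0,0,0.002,0,0,0,-0.2],[0,0,0,0,0,0,-0.2]]' ; python3 -m pendant '[[0,0,0.002,0,0,0,-0.2],[0,0,0,0,0,0,-0.2]]'
```

```text
time: 10.5
position: [627.4, -41.2, -11.2]
tcp_rot: [0.001, -0.475, 0.88, -0.0]
ft_force: [-0.4, 0.1, -0.1]
finger_gap: 51.2
time: 10.7
position: [627.4, -41.3, -13.2]
tcp_rot: [0.001, -0.475, 0.88, -0.0]
ft_force: [1.1, 0.0, -0.0]
finger_gap: 52.4
time: 10.9
position: [627.4, -41.2, -15.2]
tcp_rot: [0.001, -0.475, 0.88, -0.0]
ft_force: [-0.6, -0.5, 0.2]
finger_gap: 52.5
```

```bash
python3 - <<'E'
from h import *
cv2.imwrite('pics/s7.png',cv2.resize(robot.capture('scene')[210:270,190:270],None,fx=9,fy=9,interpolation=2))
delta([627.7,-40.8,1])
E
```

```text
t 10.95 pos [627.5 -41.2 -15. ] shift tool mm [ -0.5   0.  -16. ]
x [-0.548 -0.836 -0.001] y [-0.836  0.548 -0.001] z [ 0.002 -0.    -1.   ] F [0.6 0.7 0.3] gap 52.4 q [ 0.24  0.49 -0.33  0.   -0.75 -0.83]
```

View pics/s7.png

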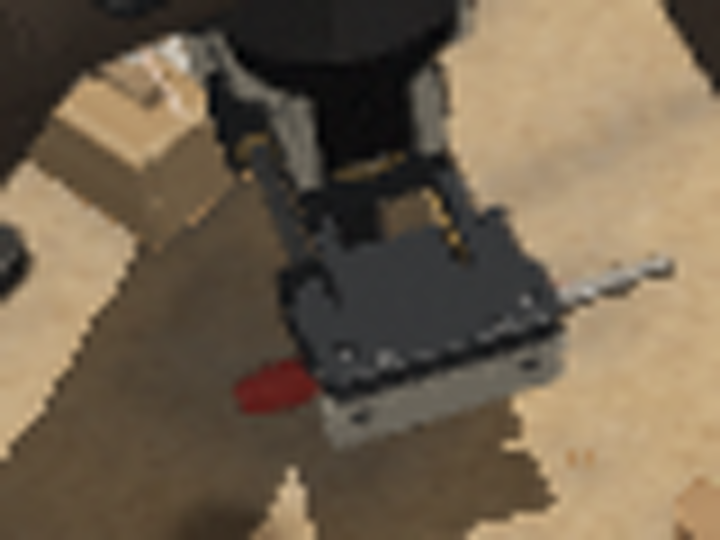

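```bash
python3 -m pendant '[[0,0,0.001,0,0,0,-0.2],[0,0,0,0,0,0,-0.2]]'; python3 -m pendant '[[0,0,0.001,0,0,0,-0.2],[0,0,0,0,0,0,-0.2]]' ; python3 -m pendant '[[0,0,0.001,0,0,0,-0.2],[0,0,0,0,0,0,-0.2]]'
```

```text
time: 11.15
position: [627.5, -41.2, -15.9]
tcp_rot: [0.001, -0.475, 0.88, -0.0]
ft_force: [-0.0, 0.4, 0.4]
finger_gap: 52.4
time: 11.35
position: [627.5, -41.3, -16.9]
tcp_rot: [0.001, -0.475, 0.88, -0.0]
ft_force: [0.3, -0.1, 0.5]
finger_gap: 52.8
time: 11.55
position: [627.6, -41.2, -18.0]
tcp_rot: [0.001, -0.475, 0.88, -0.0]
ft_force: [-0.3, 0.7, 0.2]
finger_gap: 52.5
```

```bash
python3 -m pendant '[[0,0,0,0,0,0,0.9],[0,0,0,0,0,0,0.9],[0,0,0,0,0,0,0.9],[0,0,0,0,0,0,0.9],[0,0,0,0,0,0,0.9],[0,0,0,0,0,0,0.9],[0,0,0,0,0,0,0.9]]' 15
```

```text
time: 12.25
position: [628.0, -41.3, -17.2]
tcp_rot: [0.001, -0.476, 0.88, -0.001]
ft_force: [-3.6, 0.1, 12.4]
finger_gap: 6.8
```

```bash
python3 - <<'E'
from h import *
cv2.imwrite('pics/s8.png',cv2.resize(robot.capture('scene')[210:270,190:270],None,fx=9,fy=9,interpolation=2))
delta([627.7,-40.8,1])
E
```

```text
t 12.3 pos [628.  -41.3 -16.8] shift tool mm [ -0.3   0.5 -17.8]
x [-0.548 -0.837 -0.001] y [-0.837  0.548 -0.002] z [ 0.002 -0.    -1.   ] F [-2.8  0.2 12.2] gap 5.8 q [ 0.24  0.49 -0.33  0.   -0.74 -0.83]
```

View pics/s8.png

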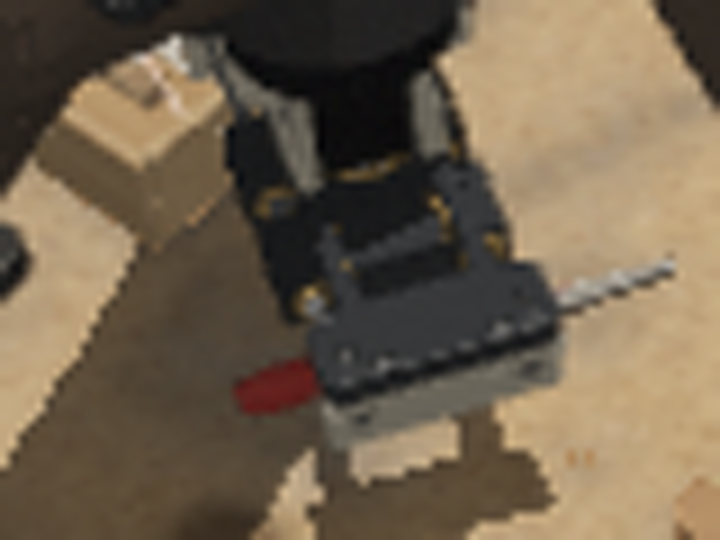

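```bash
python3 - <<'E'
from h import *
y=np.array([-.838,.547]);
for s in(44,50,56,65):
  P=np.array([627.6,-41.2])+s*y
  print(s,[(z,proj("scene",[*P,z])[0].round(1)) for z in(0,10,20,30)])
print("obs 237.5,258")
for z in(0,10,20,30,40):print(z,unproj("scene",237.5,258,z).round(1))
E
python3 - <<'E'
import cv2
im=cv2.imread('pics/s2.png')
cv2.imwrite('pics/s2z.png',cv2.resize(im[180:420,300:560],None,fx=2.5,fy=2.5,interpolation=2))
E
```

```text
44 [(0, array([237.2, 260.2])), (10, array([236.9, 258.2])), (20, array([236.7, 256.3])), (30, array([236.4, 254.3]))]
50 [(0, array([237.8, 261.7])), (10, array([237.5, 259.7])), (20, array([237.3, 257.7])), (30, array([237. , 255.7]))]
56 [(0, array([238.4, 263.1])), (10, array([238.1, 261.2])), (20, array([237.9, 259.2])), (30, array([237.6, 257.2]))]
65 [(0, array([239.3, 265.4])), (10, array([239. , 263.4])), (20, array([238.8, 261.5])), (30, array([238.5, 259.5]))]
obs 237.5,258
0 [595.2 -24.2   0. ]
10 [589.9 -18.8  10. ]
20 [584.5 -13.5  20. ]
30 [579.1  -8.2  30. ]
40 [573.7  -2.9  40. ]
```

View pics/s2z.png

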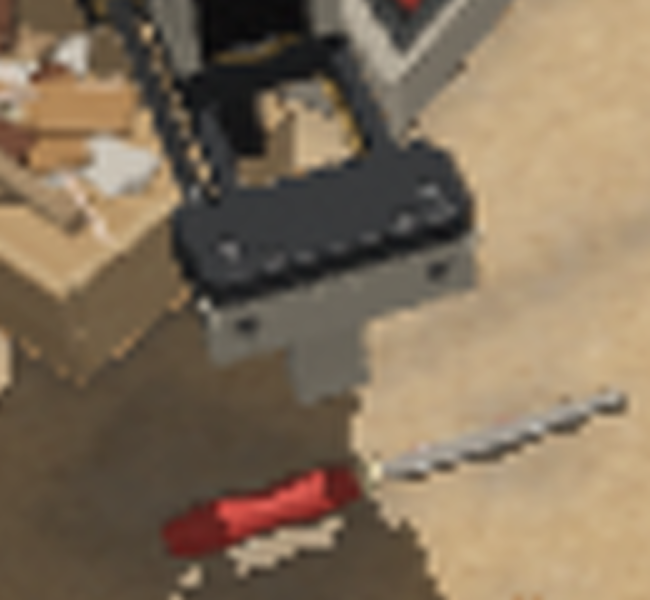

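```bash
python3 -m pendant '[[0,0,-0.01,0,0,0,0.9],[0,0,-0.04,0,0,0,0.9],[0,0,-0.05,0,0,0,0.9],[0,0,0,0,0,0,0.9],[0,0,0,0,0,0,0.9]]' 15
python3 -c "
from h import *
delta([627.7,-40.8,1])
cv2.imwrite('pics/g1.png',cv2.resize(robot.capture('scene')[190:265,180:280],None,fx=7,fy=7,interpolation=2))"
python3 -m pendant '[[0,0,0,0,0,0,0.2],[0,0,0,0,0,0,0.2],[0,0,0,0,0,0,0.2],[0,0,0,0,0,0,0.2]]' 
python3 -c "
from h import *
delta([627.7,-40.8,1])
cv2.imwrite('pics/g2.png',cv2.resize(robot.capture('scene')[190:265,180:280],None,fx=7,fy=7,interpolation=2))"
```

```text
time: 12.8
position: [628.5, -40.9, 84.4]
tcp_rot: [0.003, -0.475, 0.88, -0.001]
ft_force: [-0.3, 0.8, -0.4]
finger_gap: 4.4
t 12.8 pos [628.5 -40.9  84.4] shift tool mm [ 0.7  1.  83.3]
x [-0.548 -0.836 -0.004] y [-0.836  0.548 -0.004] z [ 0.006  0.001 -1.   ] F [-0.3  0.8 -0.4] gap 4.4 q [ 0.24  0.37 -0.24  0.   -0.95 -0.82]
time: 13.25
position: [627.1, -41.3, 81.4]
tcp_rot: [0.0, -0.475, 0.88, -0.0]
ft_force: [0.0, -0.1, 0.9]
finger_gap: 30.3
t 13.25 pos [627.1 -41.3  81.4] shift tool mm [-0.7 -0.2 80.4]
x [-0.548 -0.836 -0.   ] y [-0.836  0.548 -0.001] z [ 0.001 -0.    -1.   ] F [ 0.  -0.1  0.9] gap 30.3 q [ 0.24  0.38 -0.25  0.   -0.95 -0.82]
```

View pics/g1.png

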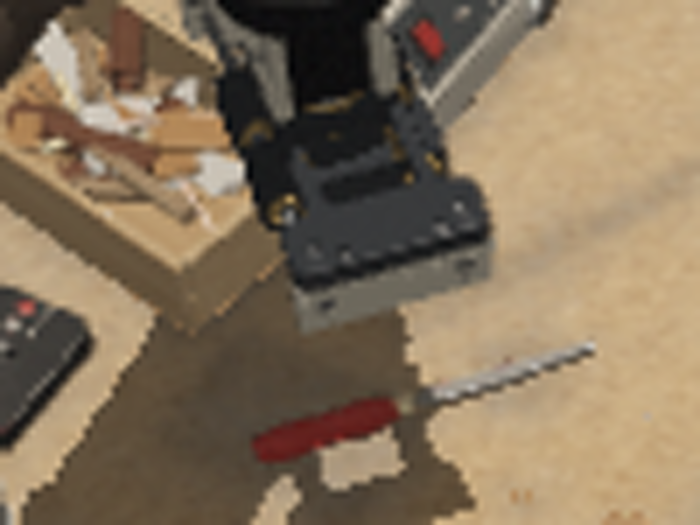

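View pics/g2.png

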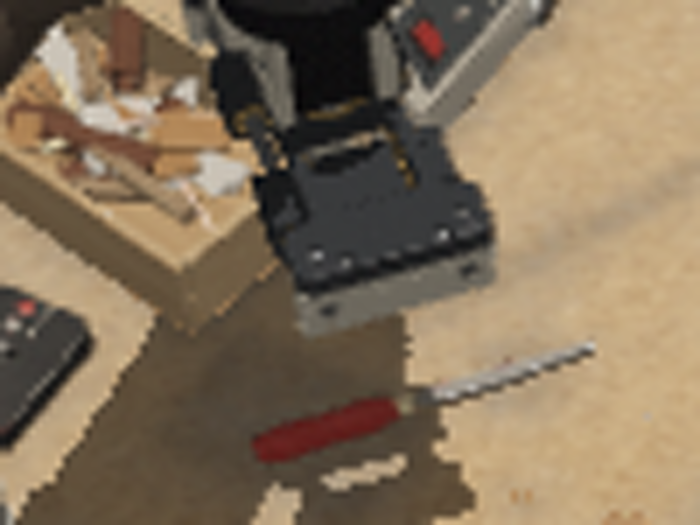

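```bash
python3 -m pendant '[[0,0,0.03,0,0,0,-0.5],[0,0,0.04,0,0,0,-0.5],[0,0,0.02,0,0,0,-0.5],[0,0,0.01,0,0,0,-0.5],[0,0,0,0,0,0,-0.5],[0,0,0,0,0,0,-0.5]]' 15
python3 -m pendant '[[0,0,0.002,0,0,0,-0.5],[0,0,0,0,0,0,-0.5]]'
python3 -m pendant '[[0,0,0.002,0,0,0,-0.5],[0,0,0,0,0,0,-0.5]]'
```

```text
time: 13.9
position: [628.4, -41.1, -17.0]
tcp_rot: [0.001, -0.476, 0.88, -0.001]
ft_force: [-0.6, -0.8, 0.0]
finger_gap: 65.7
time: 14.1
position: [628.3, -41.0, -18.8]
tcp_rot: [0.002, -0.475, 0.88, -0.001]
ft_force: [-0.4, 0.1, 0.3]
finger_gap: 65.7
time: 14.3
position: [627.7, -41.2, -21.6]
tcp_rot: [0.001, -0.475, 0.88, -0.0]
ft_force: [-0.8, -0.2, 0.2]
finger_gap: 65.6
```

```bash
python3 -m pendant '[[0,0,0.002,0,0,0,-0.5],[0,0,0,0,0,0,-0.5]]'
python3 -m pendant '[[0,0,0.001,0,0,0,-0.5],[0,0,0,0,0,0,-0.5]]'
python3 -m pendant '[[0,0,0.001,0,0,0,-0.5],[0,0,0,0,0,0,-0.5]]'
python3 -m pendant '[[0,0,0.001,0,0,0,-0.5],[0,0,0,0,0,0,-0.5]]'
```

```text
time: 14.5
position: [627.4, -41.2, -24.1]
tcp_rot: [0.001, -0.475, 0.88, -0.0]
ft_force: [0.7, -0.3, 0.8]
finger_gap: 65.7
time: 14.7
position: [627.5, -41.2, -25.1]
tcp_rot: [0.001, -0.475, 0.88, -0.0]
ft_force: [0.3, -0.4, -0.2]
finger_gap: 65.8
time: 14.9
position: [627.5, -41.2, -26.0]
tcp_rot: [0.001, -0.475, 0.88, -0.0]
ft_force: [0.5, -0.1, 0.3]
finger_gap: 65.7
time: 15.1
position: [627.5, -41.2, -27.0]
tcp_rot: [0.001, -0.475, 0.88, -0.0]
ft_force: [-0.2, -0.2, 0.5]
finger_gap: 65.8
```

```bash
python3 -m pendant '[[0,0,0,0,0,0,0.9],[0,0,0,0,0,0,0.9],[0,0,0,0,0,0,0.9],[0,0,0,0,0,0,0.9],[0,0,0,0,0,0,0.9],[0,0,0,0,0,0,0.9],[0,0,0,0,0,0,0.9],[0,0,0,0,0,0,0.9]]' 15
```

```text
time: 15.9
position: [627.6, -41.2, -26.8]
tcp_rot: [0.001, -0.475, 0.88, -0.0]
ft_force: [0.1, 0.1, 1.1]
finger_gap: 14.9
```

```bash
python3 -m pendant '[[0,0,0,0,0,0,1],[0,0,0,0,0,0,1],[0,0,-0.003,0,0,0,1],[0,0,-0.006,0,0,0,1],[0,0,-0.012,0,0,0,1],[0,0,-0.02,0,0,0,1],[0,0,-0.03,0,0,0,1],[0,0,-0.03,0,0,0,1],[0,0,-0.03,0,0,0,1],[0,0,0,0,0,0,1]]' 40
python3 -c "
from h import *
delta([534,-300,150],frame(87.8,15))
cv2.imwrite('pics/s9.png',cv2.resize(robot.capture('scene')[150:290,170:350],None,fx=4,fy=4,interpolation=2))"
```

```text
time: 16.9
position: [630.6, -41.0, 110.4]
tcp_rot: [0.005, -0.476, 0.88, -0.002]
ft_force: [-0.9, -0.1, -0.0]
finger_gap: 14.0
t 16.9 pos [630.6 -41.  110.4] shift tool mm [269.3 -61.3 -40.9]
x [-0.547 -0.837 -0.007] y [-0.837  0.547 -0.009] z [ 0.011  0.001 -1.   ] F [-0.9 -0.1 -0. ] gap 14.0 q [ 0.24  0.35 -0.22  0.   -1.   -0.82]
turn [-0.0808 -0.2513 -0.5362]
```

View pics/s9.png

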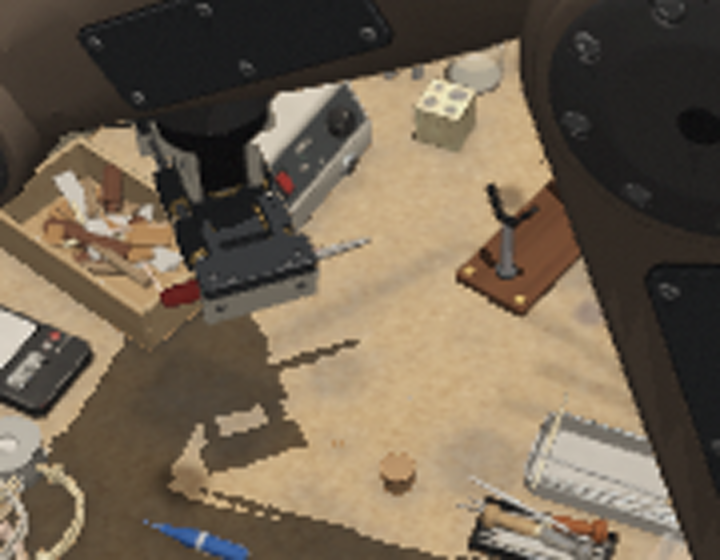

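```bash
python3 - <<'E'
from h import *
im=robot.capture('scene');s=robot.state();print(s["position"],s["finger_gap"])
cv2.imwrite('pics/s10.png',cv2.resize(im[190:240,200:275],None,fx=10,fy=10,interpolation=2))
P=s["position"].copy()
f=np.array([np.cos(np.radians(56.8)),np.sin(np.radians(56.8)),0])
for z in(90,105,120,135,150):
  X=np.array([627.5,-41.2,z]);print(z,(proj("scene",np.array([X+54*f,X-106*f]))).round(1))
E
```

```text
[627.92708408 -40.99886578 105.99994189] 13.4889947637823
90 [[212.8 236.3]
 [263.7 221.3]]
105 [[212.2 233. ]
 [263.5 218. ]]
120 [[211.6 229.7]
 [263.4 214.6]]
135 [[211.  226.4]
 [263.2 211.2]]
150 [[210.3 222.9]
 [263.  207.8]]
```

View pics/s10.png

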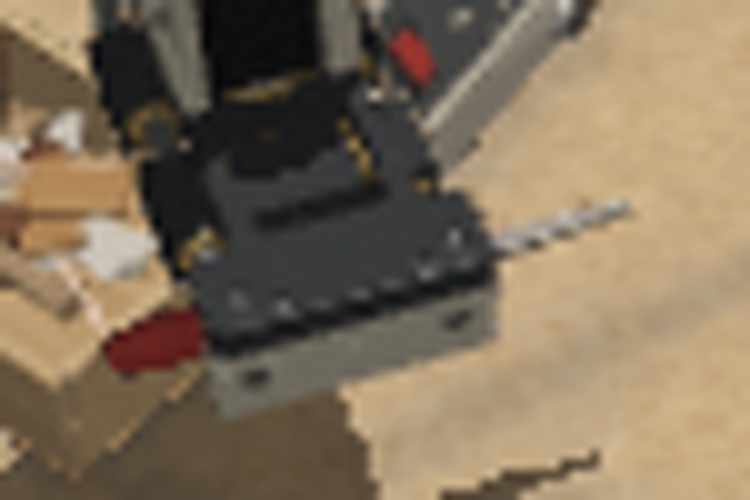

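```bash
python3 -m pendant '[[0.0378,-0.0085,0,0,0,0,1],[0.0378,-0.0085,0,0,0,0,1],[0.0378,-0.0085,0,0,0,0,1],[0.0378,-0.0085,0,0,0,0,1],[0.0378,-0.0085,0,0,0,0,1],[0.0378,-0.0085,0,0,0,0,1],[0.0378,-0.0085,0,0,0,0,1],[0,0,0,0,0,-0.135,1],[0,0,0,0,0,-0.135,1],[0,0,0,0,0,-0.135,1],[0,0,0,0,0,-0.136,1],[0,0,0,0,-0.131,0,1],[0,0,0,0,-0.131,0,1],[0,0,0,0,0,0,1],[0,0,0,0,0,0,1]]' 40
python3 -c "
from h import *
delta([532.7,-291.5,42],frame(87.8,15))
cv2.imwrite('pics/s11.png',cv2.resize(robot.capture('scene')[130:270,200:380],None,fx=4,fy=4,interpolation=2))"
```

```text
time: 18.5
position: [531.2, -296.4, 102.4]
tcp_rot: [0.094, -0.686, 0.716, 0.091]
ft_force: [-0.4, 0.8, 0.5]
finger_gap: 14.1
t 18.5 pos [ 531.2 -296.4  102.4] shift tool mm [10.9 -1.3 59.6]
x [-0.041 -0.965 -0.259] y [-0.999  0.042  0.001] z [ 0.01   0.259 -0.966] F [-0.4  0.8  0.5] gap 14.1 q [-0.37  0.42 -0.05 -0.27 -1.2   0.43]
turn [-0.0003  0.0005 -0.0037]
```

View pics/s11.png

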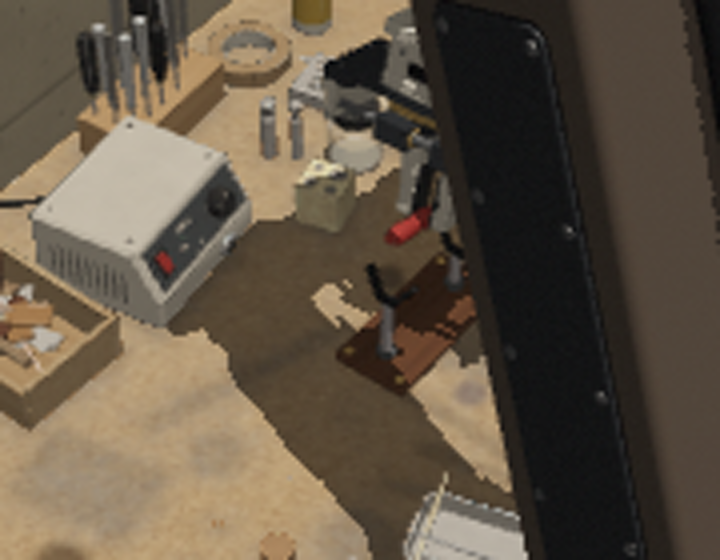

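```bash
python3 - <<'E'
from h import *
im=robot.capture('scene');t=robot.capture('top');cv2.imwrite('pics/top2.png',t);print(t.std())
s=robot.state();P=s["position"];print(P)
q=s["tcp_rot"];R=Ro.from_quat([q[1],q[2],q[3],q[0]]).as_matrix()
k=10
c=cv2.resize(im[165:225,280:340],None,fx=k,fy=k,interpolation=2)
for off,col in((R@[0,0,-33],(0,255,0)),(np.array([0,0,33]),(255,0,0))):
  for l in(54,45,35,-106):
    p=proj("scene",P+off-R[:,0]*l)[0];print(l,p.round(1));p=(p-[280,165]+.5)*k
    cv2.circle(c,(int(p[0]),int(p[1])),4,col,-1)
cv2.imwrite('pics/s12.png',c)
E
```

```text
15.508413923709007
[ 531.66209651 -294.45641059  103.62433864]
54 [296.3 189.2]
45 [297.9 188.2]
35 [299.8 187. ]
-106 [323.8 172. ]
54 [294.6 190.5]
45 [296.3 189.5]
35 [298.1 188.3]
-106 [322.4 173.1]
```

View pics/s12.png

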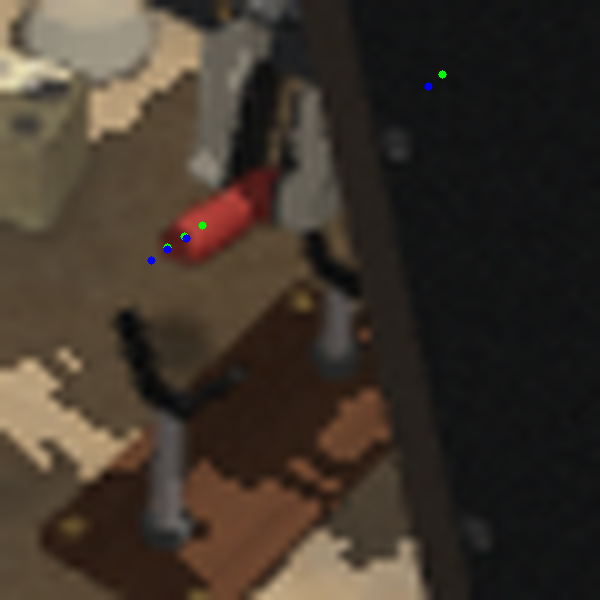

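View top2.

View pics/top2.png

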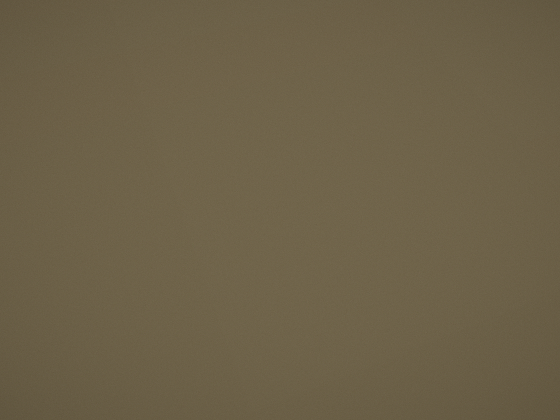

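```bash
python3 -m pendant '[[0.0029,-0.0002,0.0137,0,0,-0.0037,1],[0.0029,-0.0002,0.0137,0,0,0,1],[0.0029,-0.0002,0.0137,0,0,0,1],[0.0029,-0.0002,0.0137,0,0,0,1],[0,0,0,0,0,0,1],[0,0,0,0,0,0,1]]' 40
python3 - <<'E'
from h import *
im=robot.capture('scene')
delta([532.7,-291.5,42],frame(87.8,15))
s=robot.state();P=s["position"]
q=s["tcp_rot"];R=Ro.from_quat([q[1],q[2],q[3],q[0]]).as_matrix()
k=10
c=cv2.resize(im[175:235,275:335],None,fx=k,fy=k,interpolation=2)
for l in(54,40,-12):
    p=proj("scene",P+R@[0,0,-33]-R[:,0]*l)[0];p=(p-[275,175]+.5)*k
    cv2.circle(c,(int(p[0]),int(p[1])),3,(0,255,0),-1)
cv2.imwrite('pics/s13.png',c)
E
```

```text
time: 19.25
position: [533.0, -292.1, 47.5]
tcp_rot: [0.095, -0.689, 0.713, 0.09]
ft_force: [0.3, 0.4, -0.2]
finger_gap: 13.7
t 19.3 pos [ 533.1 -292.2   48. ] shift tool mm [0.9 0.5 6. ]
x [-0.033 -0.965 -0.259] y [-0.999  0.035 -0.002] z [ 0.011  0.259 -0.966] F [ 0.4  0.4 -0.8] gap 13.8 q [-0.36  0.47 -0.1  -0.28 -1.1   0.47]
turn [-0.0013  0.0003  0.0037]
```

View pics/s13.png

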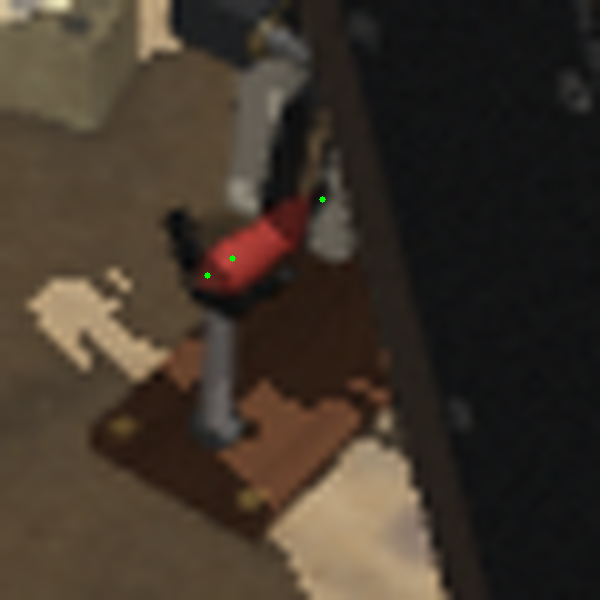

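```bash
python3 -m pendant '[[0.0008,0.0003,0.003,0,0,0,1],[0,0,0,0,0,0,1]]'
python3 -m pendant '[[0.0003,0,0.001,0,0,0,1],[0,0,0,0,0,0,1]]'
python3 -m pendant '[[0.0003,0,0.001,0,0,0,1],[0,0,0,0,0,0,1]]'
```

```text
time: 19.5
position: [532.9, -292.3, 45.0]
tcp_rot: [0.095, -0.689, 0.713, 0.09]
ft_force: [0.2, 0.1, -0.8]
finger_gap: 14.1
time: 19.7
position: [533.1, -292.4, 44.1]
tcp_rot: [0.095, -0.689, 0.713, 0.089]
ft_force: [0.1, -0.1, -0.5]
finger_gap: 13.9
time: 19.9
position: [533.3, -292.4, 43.1]
tcp_rot: [0.095, -0.689, 0.713, 0.089]
ft_force: [1.8, 0.0, 0.5]
finger_gap: 13.9
```

```bash
python3 -m pendant '[[0.0003,0,0.001,0,0,0,1],[0,0,0,0,0,0,1]]'
python3 -m pendant '[[0.0003,0,0.001,0,0,0,1],[0,0,0,0,0,0,1]]'
python3 -c "
from h import *
delta([532.7,-291.5,42],frame(87.8,15))
cv2.imwrite('pics/s14.png',cv2.resize(robot.capture('scene')[175:235,275:335],None,fx=10,fy=10,interpolation=2))"
```

```text
time: 20.1
position: [533.7, -292.5, 42.2]
tcp_rot: [0.095, -0.689, 0.713, 0.089]
ft_force: [1.4, -0.5, 1.5]
finger_gap: 13.9
time: 20.3
position: [534.0, -292.7, 41.5]
tcp_rot: [0.095, -0.689, 0.713, 0.089]
ft_force: [1.7, -0.0, 5.0]
finger_gap: 14.2
t 20.3 pos [ 534.  -292.7   41.5] shift tool mm [-1.2  1.4 -0.2]
x [-0.033 -0.966 -0.258] y [-0.999  0.035 -0.005] z [ 0.014  0.258 -0.966] F [ 1.7 -0.   5. ] gap 14.2 q [-0.36  0.48 -0.1  -0.28 -1.09  0.47]
turn [-0.004  -0.0006  0.0042]
```

View pics/s14.png

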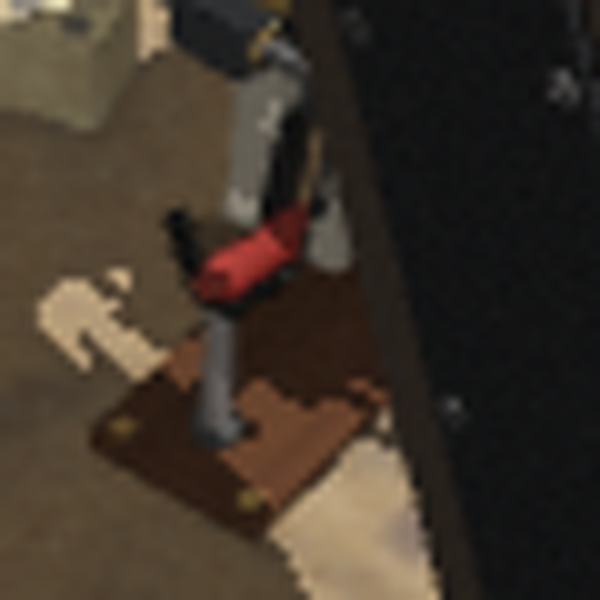

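```bash
python3 -m pendant '[[0,0,0,0,0,0,0.6],[0,0,0,0,0,0,0.6],[0,0,0,0,0,0,0.4],[0,0,0,0,0,0,0.2],[0,0,0,0,0,0,0.2],[0,0,0,0,0,0,0.2]]' 10
python3 -c "
from h import *
delta([532.7,-291.5,42],frame(87.8,15))
cv2.imwrite('pics/s15.png',cv2.resize(robot.capture('scene')[175:235,275:335],None,fx=10,fy=10,interpolation=2))"
```

```text
time: 20.95
position: [532.3, -292.1, 40.4]
tcp_rot: [0.095, -0.689, 0.713, 0.09]
ft_force: [0.2, -0.3, -0.0]
finger_gap: 34.8
t 20.95 pos [ 532.3 -292.1   40.4] shift tool mm [-1.  -0.4 -1.3]
x [-0.034 -0.965 -0.26 ] y [-0.999  0.035 -0.002] z [ 0.011  0.259 -0.966] F [ 0.2 -0.3 -0. ] gap 34.8 q [-0.36  0.48 -0.1  -0.28 -1.09  0.47]
turn [-0.0008  0.0007  0.0032]
```

View pics/s15.png

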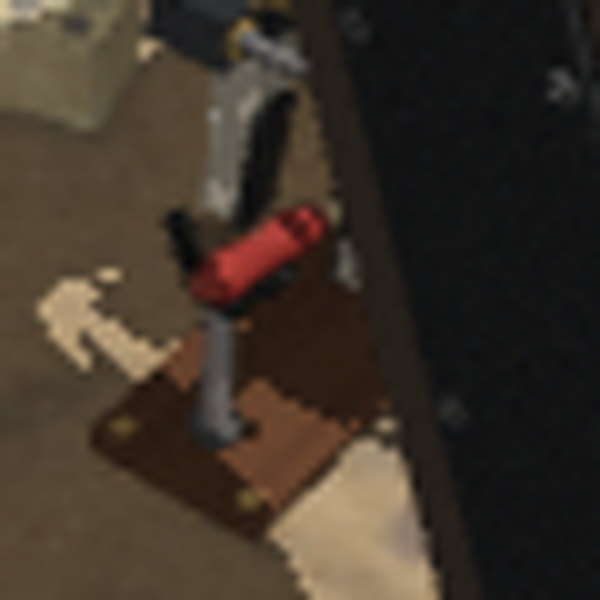

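Resting in the taller fork and released. I'll retreat along the tool axis, then move aside to clear the view.

```bash
python3 -m pendant '[[0,0,-0.008,0,0,0,0.2],[0,0,-0.015,0,0,0,0.2],[0,0,-0.025,0,0,0,0.2],[0,0,-0.04,0,0,0,0.2],[0,0,-0.04,0,0,0,0.2],[0,0,-0.03,0,0,0,0.2],[-0.04,0,0,0,0,0,0.2],[-0.05,0,0,0,0,0,0.2],[-0.05,0,0,0,0,0,0.2],[-0.05,0,0,0,0,0,0.2],[-0.05,0,0,0,0,0,0.2],[-0.05,0,0,0,0,0,0.2],[-0.05,0,0,0,0,0,0.2],[0,0,0,0,0,0,0.2],[0,0,0,0,0,0,0.2]]' 10
python3 -c "
from h import *
im=robot.capture('scene')
cv2.imwrite('pics/e1.png',im)
cv2.imwrite('pics/e2.png',cv2.resize(im[175:235,275:335],None,fx=10,fy=10,interpolation=2))"
```

```text
time: 22.5
position: [542.4, -4.1, 283.4]
tcp_rot: [0.096, -0.69, 0.712, 0.089]
ft_force: [-0.6, -0.6, -0.4]
finger_gap: 35.2
```

View pics/e1.png

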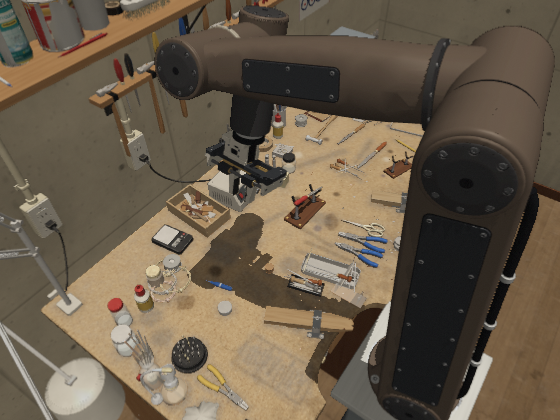

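View pics/e2.png

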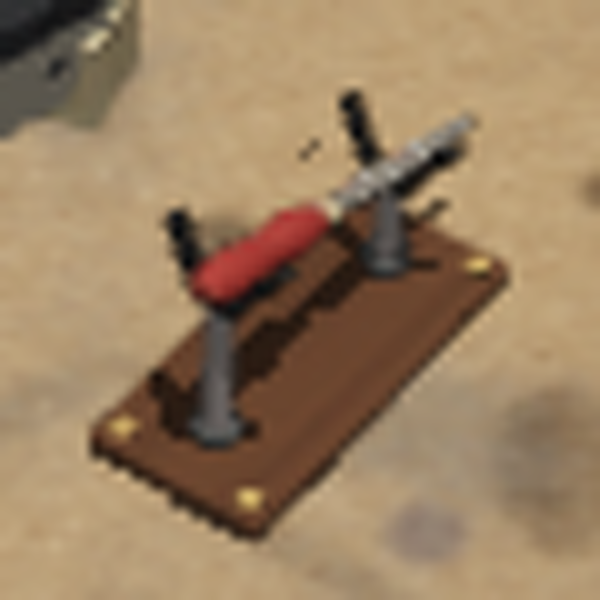

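```bash
python3 - <<'E'
from h import *
p=[532.4,-309,1.532];c,s=np.cos(p[2]),np.sin(p[2]);t=np.radians(15)
k=10
im=cv2.imread('pics/e2.png')
for l in(54,-12,-106):
    X=np.array([p[0]+c*(9+l*np.cos(t)),p[1]+s*(9+l*np.cos(t)),74+l*np.sin(t)])
    q=(proj("scene",X)[0]-[275,175]+.5)*k;print(l,q.round());cv2.circle(im,(int(q[0]),int(q[1])),4,(0,255,0),1)
cv2.imwrite('pics/e3.png',im)
a=cv2.imread('pics/scene0.png');b=cv2.imread('pics/e1.png')
cv2.imwrite('pics/e4.png',np.hstack([cv2.resize(x[90:330,80:320],(400,400)) for x in(a,b)]))
for n in("solder_spool_mid","wood_jar_mid","flux_bottle_mid","file_butt","red_file"):
    print(n,[(round(d["confidence"],2),np.round(d["position"],1)) for d in robot.look_for("scene",n)][:3])
E
```

```text
54 [205. 290.]
-12 [321. 213.]
-106 [474. 112.]
solder_spool_mid [(0.66, array([264.3, 170.7]))]
wood_jar_mid [(0.85, array([277. , 150.6]))]
flux_bottle_mid [(0.82, array([296.7, 143.1]))]
file_butt [(0.5, array([212.4, 305.9]))]
red_file [(0.57, array([199.9, 301.3]))]
```

View pics/e3.png

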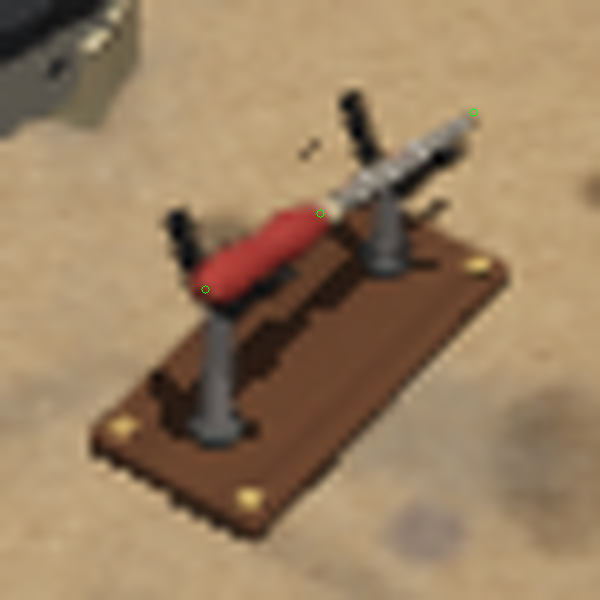

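View pics/e4.png

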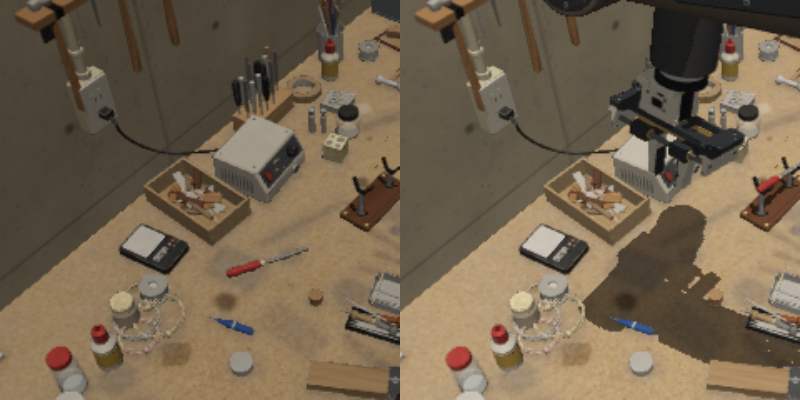

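```bash
python3 -c "
from h import *
s=robot.state();print(s['time'],s['ft_force'].round(1),s['position'].round(0))
print(robot.job_done())"
```

```text
22.8 [ 0.1 -0.  -0. ] [542.  -6. 281.]
the job is handed in; nothing more can be done
None
```

The red-handled file now lies across the larger file rest, with the red handle in the taller fork and the blade in the lower one. I handed the job in at 22.8 s.

- **Which rest:** I used the one at pixel (row 212, column 304). Its base measured about 67 × 145 mm, against about 48 mm wide for the partly hidden one at (170, 396).
- **First grasp failed:** the first closing caught nothing, and a probing try at a lower height only pressed on top of the handle (12 N). The file did not visibly move either time. The reported tool position read about 30 mm lower than the fingertips really were, mostly along the tool axis. I found this by feeling downward in small steps, allowed for it, and the next grasp held.
- **Top camera:** it showed only a plain brown field throughout, so every measurement came from the scene camera.
- **Placing:** the file met the rest at the predicted height, with a contact force of about 5 N, and I then let go.
- **Last checks:** the butt and collar lie within about 1 pixel of the ideal parked pose. The tip shows about 1 pixel lower. The spool, jar and bottle look unmoved compared with the first picture. The gripper was well clear and the wrist force was about zero.

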